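Shut and latch the specimen box

ROBOT

A 6-joint arm with a two-finger parallel gripper is mounted at the origin on a cart in front of the work surface, level with it; the furniture and walls round the work are solid. World frame = base frame: x ahead of the robot, y to its left, z up, the work surface at z = 0. Lengths are in mm, angles in rad, forces in N, time in s.
With the tool pointing down it reaches from about 275 to 750 mm from the base axis. Payload 10.2 kg.
Tool frame: the origin (TCP) lies at the very end of the fingers, on their centre line; the grasp point (between the pads) lies 19 mm behind it (ctrl.hold_point_z is the distance from the TCP to the grasp point, in mm); z points along the fingers, y is the direction in which the jaws open and shut (so a half turn about z gives the same grasp; the last joint's range is limited). The gripper opens to 85 mm and grips with 20 to 120 N. Pads are 22 mm wide; open, the fingers measure 114 mm over their backs; the gripper's body (76 mm by 85 mm) begins 54 mm behind the grasp point. The pads swing forward as they close: fully open they stand 13 mm farther back than shut.
Start: joints at [1.086, 0.313, 1.498, -0, 1.331, -0.223], TCP at [135.893, 507.114, 231.294] pointing down, gripper open.
Joint ranges: [-2.94, 2.94], [-0.97, 2.17], [0.19, 2.56], [-1.23, 4.37], [0.02, 3.11], [-2.88, 2.88]. Speed limits (rad/s): [2.39, 2.39, 3.01, 3.14, 3.14, 3.14].

INTERFACE

Orientations are given as a unit quaternion [w, x, y, z].
In Python, from rig import readout, cams, workorder, spotter, ctrl gives the robot as it stands.
- The arm moves only by the tool step_arm, never from a script. Its argument "plan" is text: rows parted by semicolons, each of 5 numbers parted by spaces: the shift along the tool's x, y, z in cm, then the turn about the tool's z in degrees, then the opening in per cent of the stroke, from 0 (shut) to 100 (fully open). In form: x y z twist gripper; .... A call has 1 to 10 rows; each row is the pose to reach, as a shift and turn from the pose commanded when the call began, along the tool's axes at that moment; what a row does not reach only later rows make up. A row lasts 1/10 s, in which the tool goes at most 50 mm and 8.59 degrees, less where a joint would pass 70% of its speed; a pose out of reach is approached as far as the arm can. A call with a gripper value outside its range is refused whole. The fingers move at their own pace and stop on an object; "grip_force" is the grip in N (left out, the last holds). Time passes only in rows, so rows that repeat a pose let the fingers close. It gives the time, the measured TCP pose, the force and the opening at its end, in the units of the state.
- readout.sense(): the state, without advancing time (a new reading comes with each control period).
- cams.capture(name): name is "scene" or "top" or "wrist"; returns (picture, depth): 384x512x3 uint8, red, green, blue; 384x512 float32, mm along the optical axis (not along the pixel's ray), 0 where there is no reading.
- cams.camera_info(name): a dict with "vfov" (degrees; the focal length in pixels is half the picture's height over the tangent of half this angle, whatever the lens; pixels are square), "cx", "cy" (the principal point, pixels), "k1" (the pictures are not rectified: a ray, as slopes to the right and down, at radius r is drawn at 1 + k1 r^2 times it, then the intrinsics apply), "rvec" (rotation vector, rad) and "tvec" (3), from world to camera coordinates, as OpenCV has them. Camera axes: x right, y down, z forward; pixel columns grow to the right and rows downward; lengths in mm; the calibration is good to about 2 mm. A picture is of the moment at which its call begins: read the wrist's pose just before it. camera_info takes no time and is no camera call; for the wrist camera it gives the pose at the moment of the call.
- workorder.finish_job(): hands the job in, once; it reports no verdict.
Trained networks look in the newest picture that a camera, given by its name, has taken for a name from the list of things; names that differ only in an ending like _2 or _b are one class to them, and where a whole thing is asked for, a point or a joint stands for the part that bears it (a point fixed in the world has none). Each returns a list of dicts, best first, with "conf" (0 to 1); they miss things now and then, are a little off and sometimes report something else, mostly with a low value. They report only what shows in the picture. A call takes as long as a camera call.
- spotter.regions_of(camera, target): "pixels" (384x512 bool, what is visible of it) and "extent" ([centre column, centre row, width, height] in pixels, round what is visible of it).
The state is a dict: "time_s": time; "joints": joint angles; "dq": joint speeds; "tau": joint torques, N m; "eef_pos": TCP position; "ee_rot": TCP orientation; "force": force on the tool from outside, world axes, zero at the start; "wrist_torque": the same for the moment, N m; "grip_width": opening from 0.0 (shut) to 1.0 (fully open).
Only numpy, scipy, OpenCV 4.12 (cv2) and the standard library are available. Lean on these libraries where they do the work, as an engineer would, in place of code of your own. Each camera call takes 0.05 s, during which the arm holds its last target. There are 200 camera calls.

TASK

Put the wooden specimen box away shut: with closed fingertips, gently push its open lid all the way down without slamming it, and only then push the brass catch on the box's left side round by its black peg until it lies fully across the lid. Touch and push only: do not pick anything up, do not shove the box along the bench, and leave the specimens in it and the other things on the bench alone.

Things in the scene. Friction and masses are not known exactly. Their poses are not given: they have to be found in the camera images.
- box: Wooden specimen box, 152 x 222 mm, 50 mm high when shut, loose on the bench but heavy (about 1.6 kg); it slides if pushed with more than about 6 N. Origin: centre of its underside. Its x axis points from its front (robot side) to its hinged back, y to its left, z up. It stands turned up to 0.3 rad either way.
- box_lid (a joint): Lid angle, rad: 0 shut, 1.57 upright, limit 1.88; starts at 1.25 to 1.65. Hinge line along the box's y at box x +78, z +43 mm. The lid is a flat board, 153 mm from hinge to free edge, 222 mm wide, 7 mm thick; shut, its outer face is 50 mm above the bench and its free edge at box x -75 mm. The hinge is stiff: the lid stays where it is left; 0.5 to 2 N near its free edge moves it.
- lid_edge (a point): Middle of the lid's free edge, on the outer face (the face that is on top when shut), 153 mm from the hinge line and 7 mm outward of it.
- catch (a joint): Angle of the brass turn-catch, rad: starts at 0 to 0.4; 1.87 is square across the lid, stop at 1.92. Counter-clockwise from above as it grows, about a vertical axis at box x +40, y +129.5 mm. At 0 its arm points to the box's front and 0.3 rad outward, at 1.87 to the box's -y, over the lid. Arm 14 mm wide, from 53 to 58 mm above the bench. It stays where left; about 1 N at the peg moves it.
- catch_peg (a point): Black peg standing on the end of the catch arm, 58 mm from the catch's axis: 14 mm in diameter, from 58 to 82 mm above the bench. The point is on the peg's axis, 71 mm above the bench.
- mount_a: Black round specimen mount, 30 mm diameter, 18 mm high, lying loose in the box's left compartment. Origin: centre of its underside.
- mount_b: Red round specimen mount, 34 mm diameter, 21 mm high, lying loose in the box's middle compartment. Origin: centre of its underside.
- mount_c: Green round specimen mount, 34 mm diameter, 18 mm high, lying loose in the box's right compartment. Origin: centre of its underside.
- loupe_1: Silver loupe, 40 mm diameter, 36 mm high, standing loose to the left of the box. A bystander. Origin: centre of its underside.
- timer_1: White bench timer, 60 x 70 x 23 mm, lying loose to the left and behind. A bystander. Origin: centre of its underside.
- driver: Red-handled screwdriver, 190 mm long, 26 mm thick, lying loose to the right of the box. A bystander. Origin: middle of its length, at the bench.
- pen: White marker pen with a blue cap, 128 mm long, 13 mm thick, lying loose at the left front. A bystander. Origin: middle of its length, at the bench.

How it is judged (in metres and radians):
On the way, in this order (a step that is already met when the one before it is completed fails the run):
1. the lid is fully shut (value of joint box_lid below 0.04 rad), for 0.2 s.
2. the catch lies across the shut lid (value of joint catch above 1.6 rad and value of joint box_lid below 0.04 rad), for 0.2 s.
At the end, for the whole second after the job is handed in: The lid is shut (under 0.04 rad, about 6 mm at its front edge), the catch is turned across it (over 1.6 rad), the box stands flat and still within 25 mm of where it stood, and each specimen lies in its own compartment (all of step 2 and distance of box from where it was at the start of the episode below 0.025 m and angle between box's own z axis and vertical below 0.03 rad and linear speed of box below 0.01 m/s and height (world z) of each of mount_a, mount_b, mount_c below 0.02 m and y of mount_a in the frame of box between 0.034 and 0.105 m and y of mount_b in the frame of box between -0.034 and 0.034 m and y of mount_c in the frame of box between -0.105 and -0.034 m); the robot touches nothing.
It fails at once if the lid was slammed (faster than 3 rad/s) (velocity of joint box_lid below -3 rad/s).
It fails at once if the box was lifted, tipped or shoved (more than 30 mm) (height (world z) of box above 0.012 m or distance of box from where it was at the start of the episode above 0.03 m or angle between box's own z axis and vertical above 0.15 rad).
It fails at once if a specimen was lifted or pressed by the fingers (height (world z) of any of mount_a, mount_b, mount_c above 0.03 m or contact force between the fingers and mount_a above 1 N or contact force between the fingers and mount_b above 1 N or contact force between the fingers and mount_c above 1 N).
It fails at once if a bystander was moved more than 20 mm (distance of any of loupe_1, timer_1, driver, pen from where it was at the start of the episode above 0.02 m).
It also fails if it takes over 45 s, if anything falls off the work surface, if the arm or the gripper's body presses on something with over 40 N, if the wrist force passes 120 N, or if a joint passes its speed limit or range.

## Working session

There is one attempt and no reset: what is moved stays moved. The work goes in short steps, Python scripts to look and compute and a tool call to move; the robot and the scene stay as the last step left them, time stands still between calls to the robot, and variables do not carry over. Pictures are saved under pics/ and viewed, about 8 in all and at most 12, crops included, and the job is handed in when it is done.

Besides the shell and the picture viewer there is one more tool, called after "Call:" as a command line: name --argument value ..., lists and objects as JSON in quotes. step_arm: Moves the arm, as the interface text tells. Its arguments: {"type":"object","properties":{"plan":{"type":"string"},"grip_force":{"type":"number"}},"required":["plan"]}

```bash
ls; mkdir -p pics
cat > h.py <<'E'
import numpy as np,cv2
from rig import readout,cams,workorder,spotter,ctrl
def K(i):
    f=192/np.tan(np.radians(i['vfov']/2)); return np.array([[f,0,i['cx']],[0,f,i['cy']],[0,0,1.]]),np.array([i['k1'],0,0,0.])
def world(i,px,d):
    k,D=K(i); n=cv2.undistortPoints(np.float64(px).reshape(-1,1,2),k,D).reshape(-1,2)
    c=np.c_[n,np.ones(len(n))]*np.asarray(d).reshape(-1,1)
    R=cv2.Rodrigues(np.float64(i['rvec']))[0]; return (c-np.float64(i['tvec']).ravel())@R
def cloud(i,depth,mask=None):
    v,u=np.nonzero((depth>0)&(mask if mask is not None else True)); return world(i,np.c_[u,v],depth[v,u]),np.c_[u,v]
def proj(i,P):
    k,D=K(i); return cv2.projectPoints(np.float64(P).reshape(-1,1,3),np.float64(i['rvec']),np.float64(i['tvec']),k,D)[0].reshape(-1,2)
def save(n,a): cv2.imwrite('pics/'+n+'.png',a[:,:,::-1])
E
python3 - <<'E'
from h import *
np.set_printoptions(precision=1,suppress=True)
s=readout.sense();print(s)
ims=[]
for c in('scene','top'):
    p,d=cams.capture(c);save(c,p);i=cams.camera_info(c);np.savez(c,p=p,d=d);
    for t in('box','box_lid','catch','catch_peg','loupe_1','timer_1','driver','pen','mount_a'):
        for r in spotter.regions_of(c,t)[:2]:
            P,_=cloud(i,d,r['pixels'])
            print(c,t,round(r['conf'],2),np.array(r['extent']),*( (np.median(P,0),P.min(0),P.max(0)) if len(P) else ()))
E
```

```text
pics
{'time_s': 0.0, 'joints': array([ 1.1,  0.3,  1.5,  0. ,  1.3, -0.2]), 'dq': array([ 0.,  0., -0., -0., -0., -0.]), 'tau': array([  0. , -41.2, -26. ,  -0. ,   0. ,   0. ]), 'eef_pos': array([135.8, 506.9, 230.7]), 'ee_rot': array([-0. ,  0.1,  1. , -0. ]), 'force': array([ 1. , -0.8,  0. ]), 'wrist_torque': array([0., 0., 0.]), 'grip_width': 1.0020003106261592}
scene box 0.88 [278.2 203.8  88.3  97.5] [594.7 -64.   39.1] [ 456.1 -174.8   -5.9] [995.4 223.9 196.2]
scene box_lid 0.95 [293.  189.3  63.7  62.8] [605.7 -72.9 122.3] [ 576.8 -174.8   -5.7] [999.8 173.9 196.2]
scene catch 0.7 [286.1 220.5   6.8  12. ] [578.3 -59.2  21.1] [569.4 -71.3   7.2] [601.1 -44.3  26.4]
scene catch 0.45 [245.8 196.4  20.8   8.6] [565.8  85.2  55.7] [543.4  64.8  -2.7] [652.9 164.4  79.9]
scene loupe_1 0.55 [193.7 189.   11.4  12.2] [554.4 315.1  17.7] [540.4 299.7  -2.5] [613.5 374.   34.6]
scene loupe_1 0.17 [242.4 195.1  10.1  10.6] [551.3  87.6  58.7] [543.9  76.9  51.6] [579.2  94.7  79.9]
scene timer_1 0.43 [190.  182.7  20.4   7. ] [610.  382.5  16.8] [549.2 322.2  -3.6] [646.4 418.9  33.3
[... 871 characters left out ...]
48.7 226.5  35.8  17. ] [421.  373.8  10.8] [397.8 319.2  -4. ] [441.7 427.2  17.7]
top driver 0.65 [391.1 186.3  50.8  27.7] [ 520.  -322.3   22.2] [ 490.  -427.5   -0.9] [ 576.4 -275.3   30.2]
top driver 0.65 [150.3 226.2  40.7  15.7] [419.7 374.5  11.3] [397.8 321.3   1.7] [441.7 424.7  17.7]
top pen 0.66 [151.4 224.1  36.9  15.2] [424.2 365.1  11. ] [395.1 319.2  -1. ] [446.  427.9  17.7]
top pen 0.64 [266.5 184.8  15.   12.1] [538.3  24.8  22.3] [524.7  10.3   4.2] [552.6  38.5  27.3]
top mount_a 0.68 [289.4 168.4  13.8   9.8] [586.8 -52.1  25.4] [571.7 -69.3   6.6] [604.7 -35.4  32.7]
top mount_a 0.48 [265.2 184.3  13.8  11.2] [537.1  26.2  22.6] [524.7  14.   16.4] [552.5  38.5  27.3]
```

Run:
```python
from h import *
a=np.load('scene.npz')['p'][130:280,170:420];b=np.load('top.npz')['p'][110:260,170:420]
save('both',cv2.resize(np.vstack([a,b]),None,fx=2,fy=2,interpolation=cv2.INTER_CUBIC))
np.set_printoptions(precision=1,suppress=True)
for c in('scene','top'):
    z=np.load(c+'.npz');i=cams.camera_info(c);P,u=cloud(i,z['d'])
    m=(P[:,0]>430)&(P[:,0]<720)&(P[:,1]>-210)&(P[:,1]<150)
    P=P[m]
    L=P[(P[:,2]>80)&(P[:,0]>560)&(P[:,1]<65)&(P[:,2]<185)]
    # lid plane
    for _ in range(3):
        q=L.mean(0);n=np.linalg.svd(L-q,full_matrices=False)[2][2]; n*=np.sign(n[0]); r=(L-q)@n; L=L[abs(r)<4]
    print(c,len(L),'plane',q,n,'yaw',np.arctan2(n[1],n[0]),'lid ang',np.pi/2-0+np.arctan2(n[2],np.hypot(n[0],n[1]))*-1, L.min(0),L.max(0))
    B=P[(P[:,2]>34)&(P[:,2]<48)]
    print(cv2.minAreaRect(B[:,:2].astype(np.float32)),len(B))
    pk=P[(P[:,2]>62)&(P[:,2]<90)&(P[:,1]>50)]; print('peg',pk.mean(0) if len(pk) else None,pk)
```

```text
scene 1673 plane [603.1 -69.7 134.1] [ 1.  -0.1  0.2] yaw -0.145288225324387 lid ang 1.3557501510682257 [ 577.3 -172.1   80. ] [633.2  49.5 185. ]
((550.7420654296875, -39.00630187988281), (252.0331573486328, 157.09701538085938), 82.4150619506836) 696
peg [548.5  90.6  72.3] [[551.8  99.   78.1]
 [551.   94.3  79.8]
 [555.5  94.   78.1]
 [555.2  89.8  79.5]
 [544.2  92.9  79.6]
 [545.5  90.   79.9]
 [548.5  88.4  79.2]
 [549.9  85.6  79.4]
 [545.9  94.4  74.9]
 [548.9  92.8  74.1]
 [549.7  89.5  74.8]
 [547.6  83.8  77.5]
 [546.3  94.8  71.1]
 [544.6  89.4  73.5]
 [545.8  86.4  73.9]
 [553.4  88.5  70.1]
 [545.5  94.3  68.1]
 [546.7  91.2  68.5]
 [549.9  89.8  67.7]
 [550.5  86.3  68.5]
 [545.9  94.7  64.2]
 [547.9  92.3  64.2]
 [549.6  89.6  64.3]
 [551.3  87.   64.4]
 [543.9  89.1  63.3]
 [546.9  87.5  62.6]]
top 258 plane [606.2 -60.5 135.6] [ 1.  -0.1  0.2] yaw -0.14596416440110155 lid ang 1.3545408031223418 [ 582.2 -169.7   80.3] [630.3  49.7 185. ]
((552.7189331054688, -37.30326843261719), (252.85800170898438, 153.2935028076172), 81.80773162841797) 706
peg [566.5  88.4  73.3] [[613.5  70.3  63.1]
 [610.8  70.4  62. ]
 [607.6  79.3  62.8]
 [607.1  76.3  64.5]
 [607.7  73.4  62.1]
 [607.2  67.4  63.8]
 [604.6  70.4  62.3]
 [589.4  82.4  62.5]
 [589.3  73.5  62.7]
 [580.3  82.5  62.5]
 [574.2  91.3  63.2]
 [573.8  79.5  64.3]
 [568.3  94.3  63. ]
 [561.7  93.8  78. ]
 [558.   99.4  81.4]
 [557.2  96.4  84.4]
 [557.   93.5  85.1]
 [556.9  90.6  85.5]
 [555.   99.5  81.5]
 [555.6  96.7  78.8]
 [554.4  93.6  83.8]
 [555.5  90.9  78.9]
 [554.6  87.9  82.5]
 [552.   99.5  81.7]
 [551.5  96.5  83.6]
 [552.3  93.8  79.9]
 [552.7  90.9  78.2]
 [552.   88.   81. ]
 [549.7  99.6  78.6]
 [548.8  96.6  82.7]
 [548.9  93.7  82. ]
 [548.4  90.8  84.2]
 [550.8  88.2  73.2]
 [547.8  96.9  73.7]
 [547.3  93.9  75.9]
 [547.4  91.1  75.4]
 [550.   88.5  63.4]
 [547.   94.4  63.9]
 [547.2  91.5  62.9]]
```

View pics/both.png

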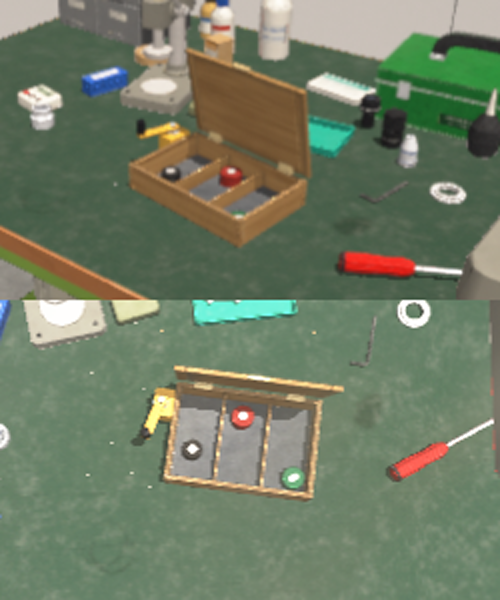

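```bash
cat >> h.py <<'E'
from scipy.spatial.transform import Rotation as Ro
yaw=-0.145;C=np.array([549.,-53.,0])
RB=Ro.from_euler('z',yaw).as_matrix()
def b2w(p): return C+RB@np.asarray(p,float)
def tool():
    s=readout.sense();q=s['ee_rot'];return s['eef_pos'],Ro.from_quat([q[1],q[2],q[3],q[0]]).as_matrix(),s
def rows(W):
    p,R,s=tool();return np.round((np.asarray(W)-p)@R/10,2)
E
python3 - <<'E'
from h import *
np.set_printoptions(precision=2,suppress=True)
p,R,s=tool();print(p,R)
print('peg box',RB.T@(np.array([551,93.5,71])-C), 'axis',b2w([40,129.5,0]))
a=np.degrees(np.arctan2(R[1,0],R[0,0]));print('toolx heading',a,'box -x heading',180+np.degrees(yaw))
for c in('scene','top'):
    z=np.load(c+'.npz');P,_=cloud(cams.camera_info(c),z['d'])
    for x in range(400,900,50):
        print(c,x,[int(v.max()) if len(v:=P[(abs(P[:,0]-x-25)<25)&(abs(P[:,1]-y-25)<25),2]) else None for y in range(-250,300,50)])
# lid check: overlay lid model corners
th=1.355;o=lambda r,y,w:b2w([78-r*np.cos(th)+w*np.sin(th),y,43+r*np.sin(th)+w*np.cos(th)])
for c in('scene','top'):
    im=np.load(c+'.npz')['p'].copy();i=cams.camera_info(c)
    pts=[o(153,111,0),o(153,-111,0),o(153,-111,7),o(153,111,7)]+[b2w([x,y,43]) for x,y in((-76,111),(-76,-111),(76,-111),(76,111))]+[b2w([40,129.5,58])]
    im=cv2.resize(im,None,fx=3,fy=3)
    for q in proj(i,pts): cv2.circle(im,tuple(int(v) for v in q*3+1),3,(0,255,255),1)
    globals()[c]=im[390:780,600:1050] if c=='scene' else im[390:690,600:1050]
save('ov',np.hstack([scene,np.pad(top,((0,90),(0,0),(0,0)))])[:, :900][:, ::1] if 0 else cv2.resize(np.hstack([scene,np.pad(top,((0,90),(0,0),(0,0)))]),(800,347)))
E
```

```text
[135.88 507.12 231.29] [[-0.97  0.26 -0.  ]
 [ 0.26  0.97  0.  ]
 [ 0.   -0.   -1.  ]]
peg box [-19.19 145.25  71.  ] axis [607.29  69.36   0.  ]
toolx heading 164.99991730521924 box -x heading 171.69211197060307
scene 400 [1, 0, 0, 0, 1, 1, 0, 0, 1, 0, 1]
scene 450 [1, 41, 41, 42, 41, 41, 40, 0, 0, 1, 0]
scene 500 [0, 41, 21, 30, 29, 31, 79, 0, 0, 1, 0]
scene 550 [1, 191, 192, 196, 195, 183, 79, 0, 0, 0, 17]
scene 600 [0, 98, 128, 159, 190, 191, 58, 0, 1, 0, 0]
scene 650 [4, 0, 0, 0, 0, 0, 0, 0, 301, 1, 1]
scene 700 [0, 0, 0, None, None, None, 0, 21, 263, 197, 23]
scene 750 [28, 1, 14, 0, None, None, None, 18, 218, 239, 25]
scene 800 [58, 57, 12, 13, None, None, None, None, 166, 212, 200]
scene 850 [58, 58, 56, 10, -1, None, None, None, None, 213, 211]
top 400 [6, 6, 6, 6, 7, 8, 7, 6, 7, 8, 7]
top 450 [7, 46, 46, 46, 48, 48, 47, 7, 7, 6, 7]
top 500 [6, 44, 29, 34, 34, 27, 84, 6, 7, 6, 8]
top 550 [6, 196, 198, 201, 201, 45, 85, 61, 6, 6, 5]
top 600 [7, 97, 132, 162, 197, 197, 64, 6, 7, 7, 7]
top 650 [8, 7, 5, 6, 6, 5, 6, 6, 305, 6, 7]
top 700 [8, 6, 7, 16, 20, 17, 7, 27, 266, 201, 29]
top 750 [20, 6, 20, 21, 21, 19, 27, 27, 228, 257, 195]
top 800 [65, 64, 17, 22, 24, 18, 23, 7, 182, 217, 217]
top 850 [64, 66, 60, 16, 5, 7, 8, 6, 27, 219, 218]
```

View pics/ov.png

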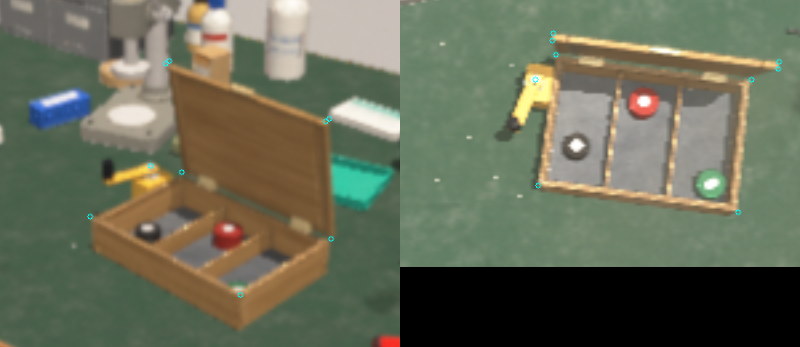

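Run:
```python
from h import *
print(rows([[300,280,245],[430,-30,245],b2w([60,0,245])]).tolist())
```

```text
[[-21.73, -17.69, -1.37], [-42.31, -44.27, -1.37], [-60.36, -42.71, -1.37]]
```

Call:
step_arm --plan "-21.7 -17.7 -1.4 -6.7 0;-21.7 -17.7 -1.4 -6.7 0;-21.7 -17.7 -1.4 -6.7 0;-21.7 -17.7 -1.4 -6.7 0;-21.7 -17.7 -1.4 -6.7 0;-42.3 -44.3 -1.4 -6.7 0;-42.3 -44.3 -1.4 -6.7 0;-42.3 -44.3 -1.4 -6.7 0;-42.3 -44.3 -1.4 -6.7 0;-42.3 -44.3 -1.4 -6.7 0"

```text
time_s: 2.0
eef_pos: [383.3, 73.8, 245.1]
ee_rot: [0.001, 0.072, 0.997, 0.0]
force: [1.6, 1.0, 0.3]
grip_width: 0.001
```

Run:
```python
from h import *
p,R,s=tool();print(p,R.round(3).tolist(),s['grip_width'],s['time_s'],s['joints'])
for r in(130,):
  pass
th=1.355
W=[b2w([60,0,245]),b2w([140,0,245])]
print(rows(W).tolist())
```

```text
[383.33742105  73.84719249 245.13449645] [[-0.989, 0.145, 0.001], [0.145, 0.989, -0.0], [-0.001, 0.0, -1.0]] 0.0010517320908946565 2.0 [-1.12266682e-01 -4.01221363e-03  1.83449681e+00  1.13418249e-04
  1.31011111e+00 -1.53798738e+00]
[[-24.23, -10.16, 0.04], [-32.23, -10.15, 0.04]]
```

Call:
step_arm --plan "0 0 0 0 0;0 0 0 0 0;0 0 0 0 0"

```text
time_s: 2.3
eef_pos: [382.6, 76.6, 244.8]
ee_rot: [-0.0, 0.072, 0.997, 0.0]
force: [-0.1, 0.5, -0.3]
grip_width: -0.002
```

Run:
```python
from h import *
p,R,s=tool();print(p,s['force'])
print(rows([b2w([-120,0,245]),b2w([118,0,245]),b2w([118,0,180])]).tolist())
```

```text
[382.61619402  76.63660739 244.8476438 ] [-0.1278795   0.46516519 -0.29386721]
[[-6.32, -10.43, -0.02], [-30.12, -10.46, -0.02], [-30.13, -10.46, 6.48]]
```

Call:
step_arm --plan "-6.3 -10.4 0 0 0;-6.3 -10.4 0 0 0;-6.3 -10.4 0 0 0;-30.1 -10.4 0 0 0;-30.1 -10.4 0 0 0;-30.1 -10.4 0 0 0;-30.1 -10.4 0 0 0;-30.1 -10.4 0 0 0;-30.1 -10.4 0 0 0;-30.1 -10.4 0 0 0"

```text
time_s: 3.3
eef_pos: [665.8, -68.5, 243.8]
ee_rot: [-0.001, 0.071, 0.997, 0.0]
force: [0.2, 0.3, -0.5]
grip_width: -0.003
```

Run:
```python
from h import *
p,R,s=tool();print(p,s['force'])
p,_=cams.capture('scene');q,_=cams.capture('top')
save('c1',cv2.resize(np.hstack([p[110:270,200:400],q[110:270,200:400]]),None,fx=2,fy=2,interpolation=cv2.INTER_CUBIC))
np.set_printoptions(suppress=True,precision=1)
p,R,s=tool();print(p,RB.T@(p-C),s['force'])
```

```text
[665.8498077  -68.49065777 243.76196028] [ 0.23884744  0.34899903 -0.53737853]
[665.1 -69.  245.5] [117.2   0.9 245.5] [-0.4  0.6  0.1]
```

View pics/c1.png

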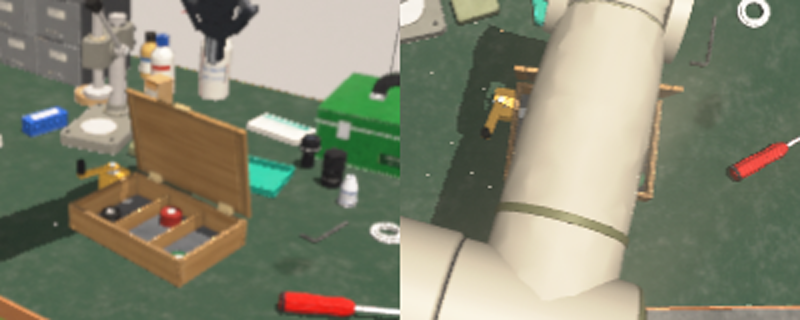

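```bash
cat >> h.py <<'E'
def lidpt(th,r=125): return b2w([78-r*np.cos(th)+7*np.sin(th)+11*(th>.05)+11*(th<=.05),0,43+r*np.sin(th)+7*np.cos(th)])
E
python3 - <<'E'
from h import *
th=np.arange(1.5,.75,-.09)
print(rows([b2w([117.5,0,168])]+[lidpt(t) for t in th]).tolist())
E
```

```text
[[-0.03, -0.09, 7.75], [3.01, -0.09, 7.73], [4.13, -0.08, 7.8], [5.25, -0.08, 7.96], [6.34, -0.08, 8.23], [7.41, -0.08, 8.6], [8.44, -0.08, 9.05], [9.42, -0.07, 9.6], [10.35, -0.07, 10.24], [11.22, -0.07, 10.96]]
```

Call:
step_arm --plan "0 0 4.0 0 0;0 0 7.7 0 0;1.5 -0.1 7.7 0 0;3.0 -0.1 7.7 0 0;4.1 -0.1 7.8 0 0;5.2 -0.1 8.0 0 0;6.3 -0.1 8.2 0 0;7.4 -0.1 8.6 0 0;8.4 -0.1 9.0 0 0;8.4 -0.1 9.0 0 0"

```text
time_s: 4.4
eef_pos: [581.1, -58.5, 155.9]
ee_rot: [0.0, 0.072, 0.997, -0.0]
force: [-0.0, -0.5, 0.1]
grip_width: 0.001
```

Run:
```python
from h import *
np.set_printoptions(suppress=True,precision=1)
p,d=cams.capture('scene');i=cams.camera_info('scene')
P,_=cloud(i,d);Q=(P-C)@RB;m=(Q[:,2]>60)&(Q[:,2]<200)&(abs(Q[:,1])<105)&(Q[:,0]<75)&(Q[:,0]>-100);Q=Q[m]
a=np.arctan2(Q[:,2]-43,78-Q[:,0]);print('lid ang median',np.median(a).round(3),np.percentile(a,[10,90]).round(3))
save('c2',cv2.resize(p[130:270,200:400],None,fx=3,fy=3))
p,R,s=tool();print(p,RB.T@(p-C),s['force'])
th=np.arange(.9,-.06,-.1)
print(rows([lidpt(t) for t in th]).tolist())
```

```text
lid ang median 1.033 [1.  1.1]
[581.8 -58.8 156. ] [ 33.3  -1.  156. ] [0.4 0.4 0.8]
[[1.66, 0.1, 1.07], [2.64, 0.1, 1.84], [3.54, 0.1, 2.7], [4.36, 0.1, 3.66], [5.07, 0.1, 4.68], [5.68, 0.1, 5.78], [6.17, 0.1, 6.93], [6.55, 0.11, 8.12], [6.81, 0.11, 9.35], [6.94, 0.11, 10.59]]
```

View pics/c2.png

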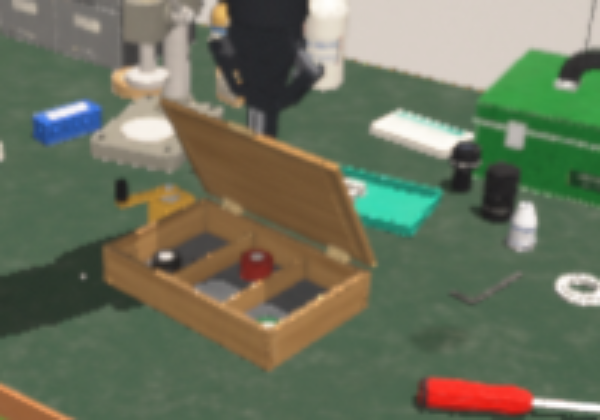

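Call:
step_arm --plan "0.8 0.1 0.5 0 0;1.7 0.1 1.1 0 0;2.6 0.1 1.8 0 0;3.5 0.1 2.7 0 0;4.4 0.1 3.7 0 0;5.1 0.1 4.7 0 0;5.7 0.1 5.8 0 0;6.2 0.1 6.9 0 0;6.5 0.1 8.1 0 0;6.5 0.1 8.1 0 0"

```text
time_s: 5.45
eef_pos: [517.7, -48.6, 73.3]
ee_rot: [-0.001, 0.072, 0.997, 0.0]
force: [0.2, -0.7, 0.7]
grip_width: -0.0
```

Run:
```python
from h import *
np.set_printoptions(suppress=True,precision=1)
p,R,s=tool();print(p,RB.T@(p-C),s['force'])
th=[.15,.1,.05,0,-.02]
print(rows([lidpt(t) for t in th]).tolist())
```

```text
[517.7 -48.6  73.3] [-31.6  -0.2  73.3] [ 0.2 -0.7  0.7]
[[0.19, 0.02, 0.47], [0.31, 0.02, 1.08], [0.39, 0.02, 1.71], [0.44, 0.02, 2.33], [0.45, 0.02, 2.58]]
```

Press down gently to z≈50, watching force.

Call:
step_arm --plan "0.2 0 0.5 0 0;0.3 0 1.0 0 0;0.4 0 1.5 0 0;0.4 0 1.9 0 0;0.4 0 2.2 0 0;0.4 0 2.3 0 0;0.4 0 2.3 0 0"

```text
time_s: 6.15
eef_pos: [514.3, -48.3, 50.6]
ee_rot: [-0.0, 0.072, 0.997, 0.0]
force: [0.1, -0.4, -0.1]
grip_width: -0.0
```

Call:
step_arm --plan "0 0 0.1 0 0;0 0 0.2 0 0;0 0 0.2 0 0"

```text
time_s: 6.45
eef_pos: [514.5, -48.4, 50.0]
ee_rot: [0.0, 0.072, 0.997, -0.0]
force: [-4.4, 1.2, 12.0]
grip_width: -0.001
```

Call:
step_arm --plan "0 0 -2 0 0;0 0 -5 0 0;0 0 -9 0 0;5 10 -9 0 0;5 13 -9 0 0;5 18 -9 0 0;5 23 -9 0 0;5 27 -9 0 0;5 27 -9 0 0"

```text
time_s: 7.35
eef_pos: [503.6, 229.3, 138.9]
ee_rot: [0.0, 0.071, 0.997, 0.0]
force: [-0.3, -1.8, 0.3]
grip_width: 0.001
```

Run:
```python
from h import *
np.set_printoptions(suppress=True,precision=1)
for c in('scene','top'):
    p,d=cams.capture(c);i=cams.camera_info(c);globals()[c]=p
    P,_=cloud(i,d);Q=(P-C)@RB
    m=(abs(Q[:,0])<90)&(abs(Q[:,1])<125)&(Q[:,2]>30)&(Q[:,2]<62);B=Q[m]
    L=B[(B[:,2]>42)&(abs(B[:,1])<105)&(abs(B[:,0])<70)];A=np.c_[L[:,0],L[:,1],np.ones(len(L))];k=np.linalg.lstsq(A,L[:,2],rcond=None)[0]
    print(c,len(L),'lid slope',k.round(4))
    if len(B):print(cv2.minAreaRect(B[:,:2].astype(np.float32)))
    G=Q[(Q[:,2]>63)&(Q[:,2]<90)&(Q[:,1]>100)&(Q[:,1]<190)&(abs(Q[:,0])<60)];print('peg box',len(G),np.median(G,0) if len(G) else'',G.min(0) if len(G) else '',G.max(0) if len(G) else '')
save('c3',cv2.resize(np.hstack([scene[130:270,200:400],top[110:250,200:400]]),None,fx=2,fy=2,interpolation=cv2.INTER_CUBIC))
p,R,s=tool();print(p,RB.T@(p-C),s['force'])
```

```text
scene 1724 lid slope [-0.  -0.  47.6]
((-4.709388732910156, 5.644462585449219), (159.18174743652344, 236.8226318359375), 0.667015552520752)
peg box 24 [-21.6 140.6  73.9] [-27.4 137.3  63.6] [-16.  150.6  82. ]
top 3251 lid slope [-0.   0.  50.8]
((-0.8313217163085938, 6.5435791015625), (159.96400451660156, 236.6713104248047), 0.3486310839653015)
peg box 26 [-18.7 145.4  81.2] [-23.2 131.   63. ] [ 43.  152.3  86.2]
[503.6 229.2 138.7] [-85.7 272.6 138.7] [ 0.3 -0.6 -0.2]
```

View pics/c3.png

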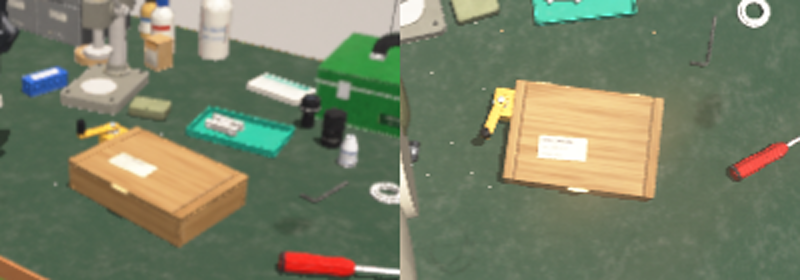

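```bash
cat >> h.py <<'E'
def tip(th,z=65):
    f=np.pi-.3+th;t=np.array([-np.sin(f),np.cos(f)])
    d=min(21.5/max(abs(t[1]),1e-6),18/max(abs(t[0]),1e-6),25)
    q=np.array([40+58*np.cos(f),129.5+58*np.sin(f)])-d*t
    return b2w([q[0],q[1],z])
E
python3 - <<'E'
from h import *
th=np.arange(-.12,1,.12)
print(rows([b2w([-9,200,139]),b2w([-9,200,65])]+[tip(t) for t in th]).tolist())
E
```

```text
[[-7.64, -7.3, -0.03], [-7.64, -7.3, 7.37], [-8.19, -9.84, 7.36], [-7.65, -10.49, 7.36], [-7.2, -11.16, 7.36], [-6.86, -11.85, 7.36], [-6.6, -12.55, 7.36], [-6.41, -13.24, 7.36], [-6.3, -13.91, 7.36], [-6.25, -14.56, 7.36], [-6.24, -15.18, 7.36], [-6.38, -15.93, 7.36]]
```

Call:
step_arm --plan "-4 -4 0 0 0;-7.6 -7.3 0 0 0;-7.6 -7.3 4 0 0;-7.6 -7.3 7.4 0 0;-7.6 -8.5 7.4 0 0;-7.5 -9.8 7.4 0 0;-7.5 -10.5 7.4 0 0;-7.2 -11.2 7.4 0 0;-6.9 -11.9 7.4 0 0;-6.6 -12.5 7.4 0 0"

```text
time_s: 8.45
eef_pos: [551.1, 92.3, 65.5]
ee_rot: [0.001, 0.072, 0.997, 0.0]
force: [0.6, 1.4, 0.2]
grip_width: 0.0
```

Run:
```python
from h import *
np.set_printoptions(suppress=True,precision=1)
p,d=cams.capture('scene')
save('c4',cv2.resize(p[150:250,200:320],None,fx=5,fy=5,interpolation=cv2.INTER_CUBIC))
p,R,s=tool();print(p,RB.T@(p-C),s['force'])
th=np.arange(.36,1.3,.1)
print(rows([tip(t) for t in th]).tolist())
```

```text
[550.5  91.8  65.3] [-19.4 143.5  65.3] [ 0.1 -0.5 -0.3]
[[-0.02, 0.4, 0.03], [0.13, -0.18, 0.03], [0.24, -0.74, 0.03], [0.3, -1.3, 0.03], [0.32, -1.83, 0.03], [0.3, -2.37, 0.03], [0.17, -2.98, 0.03], [-0.02, -3.59, 0.03], [-0.36, -4.25, 0.03], [-0.82, -4.89, 0.03]]
```

View pics/c4.png

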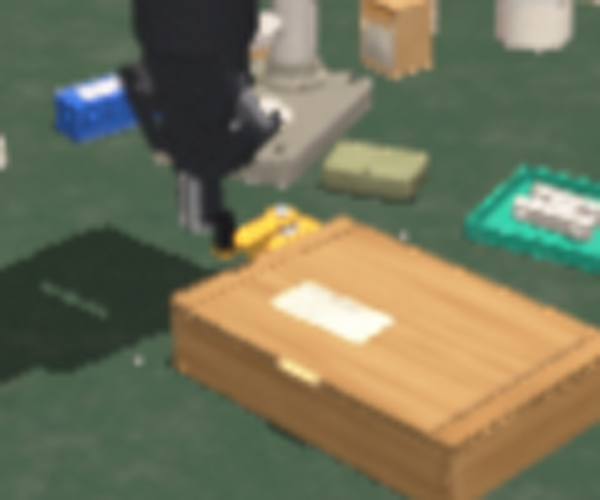

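Call:
step_arm --plan "0.1 -0.3 0 0 0;0.2 -0.8 0 0 0;0.3 -1.3 0 0 0;0.3 -1.8 0 0 0;0.3 -2.4 0 0 0;0.2 -3.0 0 0 0;0 -3.6 0 0 0;-0.4 -4.2 0 0 0;-0.8 -4.9 0 0 0;-0.8 -4.9 0 0 0"

```text
time_s: 9.5
eef_pos: [552.5, 42.1, 64.8]
ee_rot: [0.0, 0.073, 0.997, -0.0]
force: [-0.6, -0.3, 0.9]
grip_width: 0.005
```

Run:
```python
from h import *
np.set_printoptions(suppress=True,precision=1)
p,d=cams.capture('scene')
save('c5',cv2.resize(p[150:250,200:320],None,fx=5,fy=5,interpolation=cv2.INTER_CUBIC))
P,_=cloud(cams.camera_info('scene'),d);p,R,s=tool();Q=(P-C)@RB
G=Q[(Q[:,2]>60)&(Q[:,2]<100)&(Q[:,1]>40)&(Q[:,1]<190)&(abs(Q[:,0])<70)];print(G[::3])
print(p,RB.T@(p-C),s['force'])
th=np.arange(1.26,1.95,.08)
print(rows([tip(t) for t in th]).tolist())
```

```text
[[-19.  106.   97.5]
 [-20.4 104.6  95.1]
 [-21.6  99.   94.1]
 [-19.3  88.5  97.1]
 [-13.3  81.8  97.3]
 [-19.  106.2  87.2]
 [-20.5  91.6  93. ]
 [-20.4  78.9  97.6]
 [ -3.6  82.9  90. ]
 [-21.6  94.8  88.9]
 [-16.2  87.4  89.6]
 [-10.   80.8  89.7]
 [-21.4  99.4  83.7]
 [-18.2  89.7  86.1]
 [-18.   77.1  90.7]
 [  3.2  85.2  79.8]
 [-16.4 109.   74.9]
 [-21.3  90.9  83.4]
 [-18.9  80.4  86.4]
 [ -3.1  83.3  79.4]
 [  4.6  78.   78.5]
 [-24.   96.8  78.8]
 [-17.2  90.8  78.5]
 [-13.1  82.   80.2]
 [ -3.1  79.1  77.5]
 [  7.   76.2  74.8]
 [-21.9  86.   78.6]
 [-10.6  84.5  74.9]
 [ -4.1  78.   74.9]
 [  7.6  76.7  70.9]
 [-22.2  90.   73.8]
 [-18.1  81.3  75.5]
 [ -1.6  84.8  67.9]
 [  4.2  77.6  68.4]
 [-24.9  91.7  70.7]
 [-15.4  88.3  68.3]
 [ -2.4  88.3  63.4]
 [  0.2  78.   66.3]
 [-22.1  94.5  65.1]
 [-15.8  87.9  65.2]
 [ -2.7  79.4  63.4]
 [  3.3  72.4  63.8]]
[552.2  42.6  64.8] [-10.6  95.1  64.8] [ 0.7  1.5 -1.2]
[[0.07, -0.05, -0.02], [-0.33, -0.5, -0.02], [-0.73, -0.9, -0.02], [-1.16, -1.26, -0.02], [-1.6, -1.57, -0.02], [-2.05, -1.84, -0.02], [-2.51, -2.07, -0.02], [-2.97, -2.25, -0.02], [-3.43, -2.4, -0.02]]
```

View pics/c5.png

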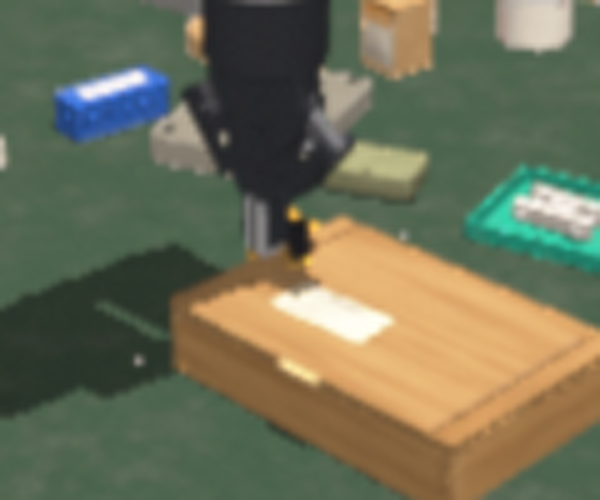

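Call:
step_arm --plan "1.5 0 0 0 0;1.5 -1.0 0 0 0;1.5 -2.1 0 0 0;0.6 -2.1 0 0 0;-0.2 -2.1 0 0 0;-1.0 -2.1 0 0 0;-1.8 -2.1 0 0 0;-2.6 -2.1 0 0 0;-3.2 -2.1 0 0 0;-3.3 -2.1 0 0 0"

```text
time_s: 10.55
eef_pos: [582.2, 15.2, 64.8]
ee_rot: [-0.001, 0.072, 0.997, -0.002]
force: [-8.1, -13.7, 4.9]
grip_width: 0.001
```

Call:
step_arm --plan "0.3 0 0 0 0;1.0 0 0 0 0;2.5 0 0 0 0;2.5 0 -3 0 0;2.5 0 -8 0 0;10 10 -12 0 0;10 15 -12 0 0;10 20 -12 0 0;10 20 -12 0 0"

```text
time_s: 11.45
eef_pos: [513.1, 211.6, 183.0]
ee_rot: [0.001, 0.072, 0.997, 0.0]
force: [1.2, 0.0, 0.1]
grip_width: -0.002
```

Run:
```python
from h import *
np.set_printoptions(suppress=True,precision=1)
for c in('scene','top'):
    p,d=cams.capture(c);i=cams.camera_info(c);globals()[c]=p
    P,_=cloud(i,d);Q=(P-C)@RB
    L=Q[(Q[:,2]>42)&(Q[:,2]<56)&(Q[:,1]<40)&(Q[:,1]>-105)&(abs(Q[:,0])<70)];A=np.c_[L[:,0],L[:,1],np.ones(len(L))];k=np.linalg.lstsq(A,L[:,2],rcond=None)[0]
    print(c,'lid slope',k.round(4))
    B=Q[(abs(Q[:,0])<100)&(Q[:,1]<125)&(Q[:,1]>-130)&(Q[:,2]>30)&(Q[:,2]<62)];print(cv2.minAreaRect(B[:,:2].astype(np.float32)))
    G=Q[(Q[:,2]>66)&(Q[:,2]<95)&(Q[:,1]>50)&(Q[:,1]<190)&(abs(Q[:,0])<70)];print('peg',np.median(G,0),G.min(0),G.max(0))
save('c6',cv2.resize(np.hstack([scene[150:250,200:330],top[110:210,200:330]]),None,fx=3,fy=3,interpolation=cv2.INTER_CUBIC))
p,R,s=tool();print(p,RB.T@(p-C),s['force'],s['time_s'])
```

```text
scene lid slope [-0.   0.  47.6]
((1.2450714111328125, 13.7154541015625), (229.9060821533203, 158.75303649902344), 85.44134521484375)
peg [29.9 79.2 74.9] [25.2 73.3 66.9] [38.1 87.8 80.8]
top lid slope [-0.   0.  50.7]
((3.9888229370117188, 14.390975952148438), (229.3067626953125, 160.7327880859375), 85.7425765991211)
peg [34.1 84.  82.3] [28.8 79.1 66.2] [40.9 89.2 85.3]
[512.6 214.7 183.2] [-74.7 259.7 183.2] [ 0.4 -0.2 -0.1] 11.55
```

View pics/c6.png

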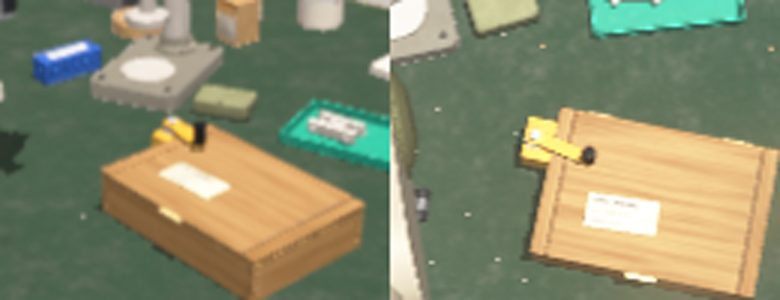

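Run:
```python
from h import *
from scipy.optimize import minimize
np.set_printoptions(suppress=True,precision=2)
# refit with silhouette at top-surface height; same method before and after (shut lid before not stored -> nominal dims)
for c,zz in(('top',50),('scene',47)):
    p,d=cams.capture(c);i=cams.camera_info(c)
    P,_=cloud(i,d);Q=P
    B=Q[(abs(Q[:,2]-zz)<5)&(abs(Q[:,0]-549)<140)&(abs(Q[:,1]+53)<150)]
    img=np.zeros((600,600),np.uint8);ij=((B[:,:2]-[549,-53])/1+300).astype(int);img[ij[:,0],ij[:,1]]=255
    img=cv2.morphologyEx(img,cv2.MORPH_CLOSE,np.ones((9,9)));img=cv2.morphologyEx(img,cv2.MORPH_OPEN,np.ones((60,60)))
    cs=max(cv2.findContours(img,0,1)[0],key=cv2.contourArea)
    (cy,cx),sz,a=cv2.minAreaRect(cs);print(c,'centre',cx-300+549,cy-300-53,sz,a)
    G=P[(P[:,2]>66)&(P[:,2]<95)&(abs(P[:,0]-590)<50)&(abs(P[:,1]-25)<60)];print('peg world',np.median(G,0),G.min(0),G.max(0))
    G=P[(P[:,2]>56)&(P[:,2]<66)&(abs(P[:,0]-590)<50)&(abs(P[:,1]-25)<80)];print('arm',G.mean(0),np.linalg.svd(G[:,:2]-G[:,:2].mean(0))[2][0])
    for t in('box','catch'):
        for r in spotter.regions_of(c,t)[:1]: print(t,r['conf'],np.median(cloud(i,d,r['pixels'])[0],0))
```

```text
top centre 553.4571533203125 -40.2945556640625 (224.81674194335938, 157.48915100097656) 11.142889976501465
peg world [595.11  26.41  82.04] [590.05  20.62  66.91] [624.74  76.08  86.08]
arm [608.62  52.69  58.97] [-0.47 -0.88]
box 0.65 [553.93 -37.29  50.81]
catch 0.52 [610.77  54.12  59.13]
scene centre 550.7692260742188 -41.846160888671875 (222.51832580566406, 153.80307006835938) 7.125016689300537
peg world [591.07  20.67  75.61] [587.08  16.34  66.5 ] [597.6   30.77  79.77]
arm [602.04  41.51  59.24] [-0.47 -0.88]
box 0.76 [525.72 -63.    46.5 ]
catch 0.43 [600.91  41.62  56.5 ]
```

Run:
```python
from h import *
np.set_printoptions(suppress=True,precision=2)
i=cams.camera_info('wrist');R=cv2.Rodrigues(np.float64(i['rvec']))[0];cp=-R.T@np.float64(i['tvec']).ravel()
p,Rt,s=tool();print('cam in tool',Rt.T@(cp-p),'cam z axis in tool',Rt.T@R[2],'vfov',i['vfov'])
print(rows([[510,30,200],[535,30,200]]).tolist())
for tp in([535,30,200],[500,30,200]):
    j=dict(i);j['tvec']=np.float64(i['tvec']).ravel()-R@(np.array(tp)-p)
    print(tp,proj(j,[[595,26,82],[612,80,58],[480,100,50],[640,-100,50]]).round().tolist())
```

```text
cam in tool [  83.3    1.3 -143.1] cam z axis in tool [-0.32 -0.    0.95] vfov 66.15286780739568
[[-2.24, -17.69, -1.79], [-4.72, -17.32, -1.79]]
[535, 30, 200] [[258.0, 243.0], [309.0, 240.0], [316.0, 113.0], [158.0, 277.0]]
[500, 30, 200] [[263.0, 273.0], [312.0, 267.0], [319.0, 148.0], [165.0, 301.0]]
```

Call:
step_arm --plan "-2 -5 -1.8 0 0;-3 -10 -1.8 0 0;-4.7 -15 -1.8 0 0;-4.7 -17.3 -1.8 0 0;-4.7 -17.3 -1.8 0 0;-4.7 -17.3 -1.8 0 0"

```text
time_s: 12.45
eef_pos: [534.8, 30.3, 200.2]
ee_rot: [-0.0, 0.074, 0.997, 0.0]
force: [-0.2, -0.3, 0.7]
grip_width: -0.004
```

Run:
```python
from h import *
np.set_printoptions(suppress=True,precision=1)
i=cams.camera_info('wrist');p,d=cams.capture('wrist');np.savez('wrist',p=p,d=d)
im=cv2.resize(p,(800,600));save('w1',im)
P,_=cloud(i,d)
G=P[(P[:,2]>74)&(P[:,2]<90)&(abs(P[:,0]-590)<50)&(abs(P[:,1]-25)<50)];print('peg top',len(G),np.median(G,0),G.min(0),G.max(0))
G=P[(P[:,2]>54)&(P[:,2]<63)&(abs(P[:,0]-600)<50)&(abs(P[:,1]-50)<60)];print('arm',len(G),G.mean(0),G.min(0),G.max(0));
if len(G):print(np.linalg.svd(G[:,:2]-G[:,:2].mean(0),full_matrices=False)[2][0],cv2.minAreaRect(G[:,:2].astype(np.float32)))
B=P[(abs(P[:,2]-50)<3)&(abs(P[:,0]-549)<140)&(abs(P[:,1]+53)<150)];print('lid',len(B),cv2.minAreaRect(B[:,:2].astype(np.float32)))
# lid edges, per-line fits
yw=-.145
for k in range(-150,60,30):
    s=B[abs(B[:,1]-k)<4]; 
    if len(s):print(k,s[:,0].min(),s[:,0].max())
for k in range(500,620,20):
    s=B[abs(B[:,0]-k)<3]
    if len(s):print('x',k,s[:,1].min(),s[:,1].max())
```

```text
peg top 7 [590.3  26.1  74.8] [589.5  23.   74.2] [591.1  29.   75.9]
arm 730 [610.6  58.3  58.6] [588.6  19.2  54.3] [630.7  86.4  62.9]
[0.5 0.9] ((610.5335693359375, 52.1976432800293), (73.61619567871094, 19.73764419555664), 67.31805419921875)
lid 25513 ((556.1810302734375, -26.191192626953125), (249.79721069335938, 157.34637451171875), 77.75981903076172)
-150 523.1267867385798 608.2542088343747
-120 459.3860393685937 615.8718611706184
-90 466.4951079462914 621.8434779048523
-60 472.3496640926185 629.0329774670574
-30 474.01804332912366 636.0157559690246
0 486.57820448978276 611.0656836743007
30 492.9641202878278 594.1850180342118
x 500 -140.96888444597346 72.298354084807
x 520 -145.42484314064689 81.78082271599158
x 540 -150.6806263896742 76.64982213584135
x 560 -154.86208235439372 72.67167676514772
x 580 -158.7504909168668 68.30663181572066
x 600 -163.08350144223243 88.40338435677059
```

View pics/w1.png

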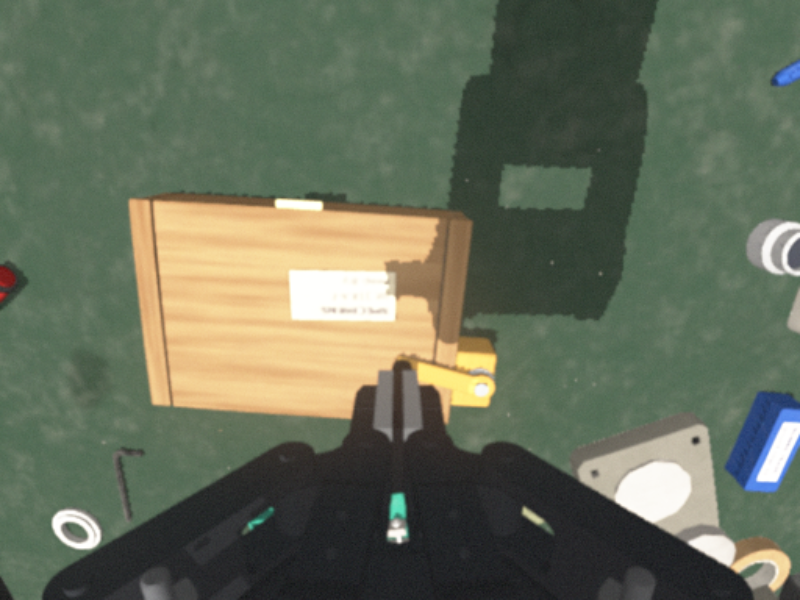

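```bash
sed -i 's/^yaw=.*/yaw=-0.215;C=np.array([555.,-40.,0])/' h.py
python3 - <<'E'
from h import *
print(rows([b2w([-25,72.5,200]),b2w([-25,72.5,66])]).tolist()); p,R,s=tool();print(RB.T@(p-C))
E
```

```text
[[-1.04, 0.66, 0.02], [-1.04, 0.66, 13.42]]
[-34.90124267  65.20070146 200.24153382]
```

Call:
step_arm --plan "-1.0 0.7 0 4 0;-1.0 0.7 4 4 0;-1.0 0.7 8.5 4 0;-1.0 0.7 12 4 0;-1.0 0.7 13.4 4 0;-1.0 0.7 13.4 4 0;-1.0 0.7 13.4 4 0"

```text
time_s: 13.2
eef_pos: [546.2, 37.5, 67.0]
ee_rot: [0.0, 0.107, 0.994, 0.0]
force: [0.3, -0.1, 0.6]
grip_width: 0.002
```

Run:
```python
from h import *
np.set_printoptions(suppress=True,precision=2)
i=cams.camera_info('wrist');p,d=cams.capture('wrist')
save('w2',cv2.resize(p[180:330,180:380],None,fx=3,fy=3,interpolation=cv2.INTER_CUBIC))
p,R,s=tool();print(RB.T@(p-C),R[:2,0],s['force']); print(rows([b2w([8,72.5,66]),b2w([21,72,66])]).tolist())
```

```text
[-24.84  73.74  67.47] [-0.98  0.21] [-0.94 -0.15  0.73]
[[-3.28, -0.13, 0.15], [-4.58, -0.18, 0.16]]
```

View pics/w2.png

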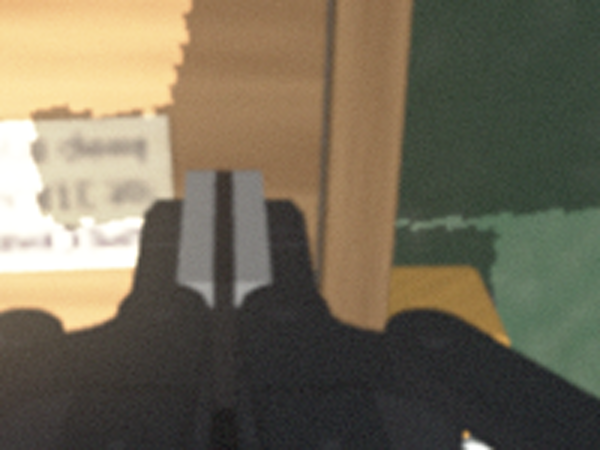

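Call:
step_arm --plan "-1.0 0 0 0 0;-2.0 0 0 0 0;-2.8 0 0 0 0;-3.2 0 0 0 0;-3.5 0 0 0 0;-3.5 0 0 0 0"

```text
time_s: 13.85
eef_pos: [580.1, 29.4, 66.4]
ee_rot: [0.0, 0.107, 0.994, -0.0]
force: [-0.0, 0.0, -0.7]
grip_width: 0.002
```

Call:
step_arm --plan "-0.2 0 0 0 0;-0.4 -0.1 0 0 0;-0.4 -0.1 0 0 0"

```text
time_s: 14.15
eef_pos: [583.8, 27.5, 66.2]
ee_rot: [0.0, 0.107, 0.994, 0.0]
force: [0.7, -0.6, 0.7]
grip_width: -0.001
```

Call:
step_arm --plan "-0.2 0 0 0 0;-0.3 0 0 0 0;-0.3 0 0 0 0"

```text
time_s: 14.45
eef_pos: [586.8, 26.9, 66.3]
ee_rot: [0.0, 0.107, 0.994, -0.0]
force: [0.0, 0.9, -0.5]
grip_width: 0.005
```

Call:
step_arm --plan "-0.2 0 0 0 0;-0.3 0 0 0 0;-0.3 0 0 0 0"

```text
time_s: 14.75
eef_pos: [589.7, 26.3, 66.3]
ee_rot: [0.0, 0.107, 0.994, 0.0]
force: [-0.3, 0.2, -0.3]
grip_width: 0.002
```

Run:
```python
from h import *
np.set_printoptions(suppress=True,precision=1)
p,R,s=tool();print(RB.T@(p-C),s['force'])
p,d=cams.capture('scene');P,_=cloud(cams.camera_info('scene'),d)
save('c7',cv2.resize(p[150:230,210:310],None,fx=6,fy=6,interpolation=cv2.INTER_CUBIC))
```

```text
[19.8 72.2 66.3] [-0.3  0.2 -0.3]
```

View pics/c7.png

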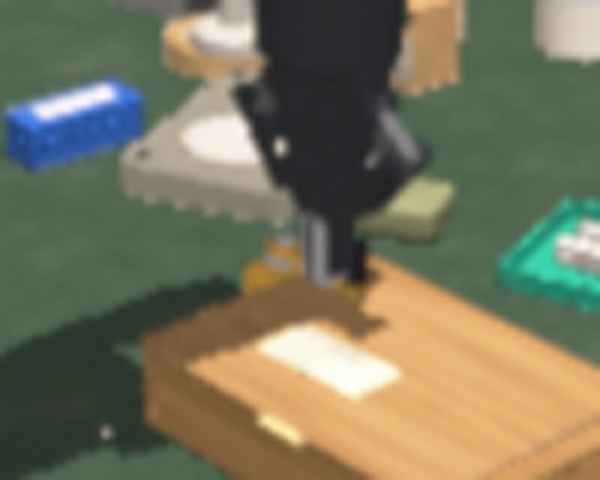

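Call:
step_arm --plan "-0.1 0 0 0 0;-0.2 0 0 0 0;-0.2 0 0 0 0"

```text
time_s: 15.1
eef_pos: [591.6, 25.9, 66.3]
ee_rot: [0.0, 0.107, 0.994, 0.0]
force: [-0.5, 0.1, -0.3]
grip_width: -0.0
```

Back off, rise and check from the wrist camera.

Call:
step_arm --plan "1 0 0 0 0;3.0 0 0 0 0;5.7 -1 -3 0 0;5.7 -1 -8 0 0;5.7 -1 -13 0 0;5.7 -1 -13.4 0 0;5.7 -1 -13.4 0 0"

```text
time_s: 15.8
eef_pos: [534.2, 28.3, 201.4]
ee_rot: [0.002, 0.107, 0.994, -0.0]
force: [-0.8, 0.6, -0.9]
grip_width: 0.003
```

Run:
```python
from h import *
np.set_printoptions(suppress=True,precision=2)
i=cams.camera_info('wrist');p,d=cams.capture('wrist')
save('w3',cv2.resize(p[110:290,60:340],None,fx=2.8,fy=2.8,interpolation=cv2.INTER_CUBIC))
P,_=cloud(i,d)
A=P[(P[:,2]>55.5)&(P[:,2]<62)&(abs(P[:,0]-600)<50)&(P[:,1]<55)&(P[:,1]>5)]
v=np.linalg.svd(A[:,:2]-A[:,:2].mean(0),full_matrices=False)[2][0]
B=P[(abs(P[:,2]-50)<3)&(abs(P[:,0]-549)<140)&(abs(P[:,1]+53)<150)]
ks=np.arange(505,575,5.);lo=[B[abs(B[:,0]-k)<2,1].min() for k in ks];hi=[np.percentile(B[(abs(B[:,0]-k)<2),1],99.8) for k in ks]
ys=np.arange(-120,30,10.);fr=[B[abs(B[:,1]-k)<2,0].min() for k in ys]
f=lambda a,b:np.polyfit(a,b,1)
a,b,c=f(ks,lo),f(ks,hi),f(ys,fr);print('slopes',a[0],b[0],-c[0]);yw=np.arctan(np.median([a[0],b[0],-c[0]]))
print('n',len(A),'arm dir',v,'theta',(np.arctan2(v[1],v[0])%np.pi)+np.pi-yw-(np.pi-.3))
G=P[(P[:,2]>66)&(P[:,2]<86)&(abs(P[:,0]-595)<40)&(abs(P[:,1]-25)<40)];print('peg',len(G),np.median(G,0),G.min(0),G.max(0))
ex=np.array([np.cos(yw),np.sin(yw)]);ey=np.array([-ex[1],ex[0]])
Fx=np.mean(np.c_[fr,ys]@ex);Ly=np.mean(np.c_[ks,lo]@ey);Hy=np.mean(np.c_[ks,hi]@ey)
c0=(Fx+75.5)*ex+(Ly+Hy)/2*ey;print('box centre',c0,'width',Hy-Ly,'yaw',yw,'moved',np.hypot(*(c0-[549,-53])))
print('pivot',c0+40*ex+129.5*ey)
p,d=cams.capture('top')
for t in('loupe_1','timer_1','driver','pen'):
    for r in spotter.regions_of('top',t)[:1]:print(t,r['conf'],np.array(r['extent']))
```

```text
slopes -0.21931696387327015 -0.20849853083960287 -0.20619839024609024
n 269 arm dir [0.37 0.93] theta 1.6937348761164994
  return _methods._mean(a, axis=axis, dtype=dtype,
  ret = um.true_divide(
Traceback (most recent call last):
ValueError: zero-size array to reduction operation minimum which has no identity
```

View pics/w3.png

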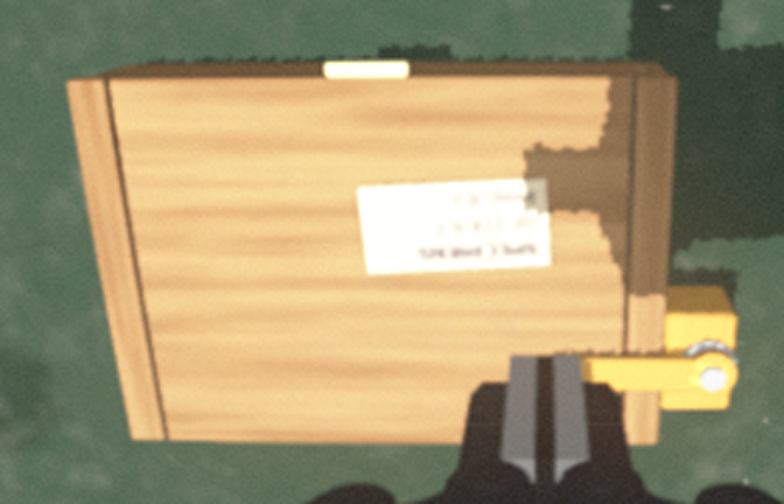

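Call:
step_arm --plan "5 5 0 0 0;8 10 0 0 0;10 15 0 0 0;10 20 0 0 0;10 22 0 0 0;10 22 0 0 0"

```text
time_s: 16.45
eef_pos: [481.6, 269.0, 198.0]
ee_rot: [-0.001, 0.104, 0.995, -0.0]
force: [-0.0, -0.8, -0.6]
grip_width: -0.001
```

Run:
```python
from h import *
np.set_printoptions(suppress=True,precision=1)
i=cams.camera_info('top');p,d=cams.capture('top');
P,_=cloud(i,d);z=P[:,2]
# peg and lid in top cam
G=P[(z>72)&(z<90)&(abs(P[:,0]-600)<40)&(abs(P[:,1]-25)<40)];print('peg',len(G),np.median(G,0))
m=(abs(z-51)<5)&(abs(P[:,0]-549)<140)&(abs(P[:,1]+53)<160);B=P[m]
img=np.zeros((400,400),np.uint8);ij=(B[:,:2]-[349,-253]).astype(int);img[ij[:,0],ij[:,1]]=255
img=cv2.morphologyEx(cv2.morphologyEx(img,cv2.MORPH_CLOSE,np.ones((9,9))),cv2.MORPH_OPEN,np.ones((60,60)))
c=max(cv2.findContours(img,0,1)[0],key=cv2.contourArea);(cy,cx),sz,a=cv2.minAreaRect(c)
ctr=np.array([cx+349,cy-253]);print('box',ctr,sz,a,'moved',np.hypot(*(ctr-[549,-53])))
yw=-np.radians(a if a<45 else a-90)
for yy in(yw,-.21):
    r=Ro.from_euler('z',yy).as_matrix()[:2,:2];q=r.T@(np.median(G,0)[:2]-ctr);f=np.arctan2(q[1]-129.5,q[0]-40)%(2*np.pi);print(yy,q,'theta',f-np.pi+.3)
for t in('loupe_1','timer_1','driver','pen'):
    for r in spotter.regions_of('top',t)[:1]:print(t,round(r['conf'],2),np.array(r['extent']))
p,R,s=tool();print(p,s['force'])
```

```text
peg 20 [607.7  20.7  81.7]
box [553.8 -40.1] (224.81520080566406, 156.94027709960938) 10.784297943115234 moved 13.761843907510983
-0.188221506623413 [41.5 69.8] theta 1.8967128654585113
-0.21 [40.  70.7] theta 1.87111731829474
driver 0.82 [392.4 185.1  50.9  33.6]
[482.8 263.3 199.6] [0.5 0.2 0. ]
```

```bash
python3 -c "
from h import *
print(workorder.finish_job())"
```

```text
the job is handed in; nothing more can be done
None
```

The lid is shut and the brass catch lies across it, and I handed the job in at about 16.5 s. The box did get pushed about 14 mm along the way, inside the 25 mm limit.

- **Lid:** I pushed it down with closed fingertips along its arc at about 1 rad/s. The fingers stopped at 50.0 mm with about 12 N, and the cameras showed the lid flat (slope about 0).
- **Catch:** I then turned it by the peg to about 1.87 rad, from the top camera's view of the peg. The last wrist picture also showed the arm parallel to the box's edges. One automatic line fit on that picture gave 1.69 instead. I put that down to stray points; it is still above the required 1.6.
- **Box shoved:** On the first catch push the peg slipped beside the fingertips, which are narrower than I had assumed. The reaction reached about 16 N and moved the box about 14 mm and turned it about 0.06 rad. I backed off, measured again and finished with almost no force.
- **Not confirmed:** I did not check the specimens after the lid shut. In the last check the network found only the driver, about 1 px from where it started. It did not report the loupe, timer or pen, but the tool never went near them.

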